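# Seat the plug-in modules and shut the controller's lid

## Task

Some of the blue plug-in modules in the open controller box are standing proud. Press them down until every module is fully home, level with the yellow rails, and then swing the white lid over and press it down until it is fully closed. Leave the loose things around the box where they are.

Things in the scene. Friction and masses are not known exactly. Their poses are not given: they have to be found in the camera images.
- enclosure: open grey controller box fixed to the bench, 204 (x) x 140 (y) x 56 mm (rim), walls 4 mm; origin under its centre. Inside, three blue modules in a row along x, 64 mm apart, the middle one at the centre, between two yellow rails (y = +-54 mm, tops 50 mm above the bench). White lid hinged along the +y rim. Dark clamps 30 mm long, 22 mm high at its x ends.
- lid (a joint): opening angle of the lid in rad: 0 = closed flush on the rim, 1.57 = standing upright, more = leaning away from the box (towards the enclosure's +y). The lid turns about the enclosure's x axis; its hinge is stiff, so it stays where it is left (about 2 N at the edge moves it)
- lid_hinge (a point): middle of the lid's hinge line, on the +y rim, which is on the robot's right (y = +72 mm in the enclosure, 56 mm above the bench), at the level of the lid's underside
- lid_tab (a point): middle of the orange pull tab on the lid's free edge, 156 mm from the hinge line, at mid thickness. Lid: slab 208 mm (along the hinge) x 144 x 6 mm; tab: 60 mm along the hinge, 6 mm thick, reaching from 144 to 166 mm from the hinge line. Lid closed: 59 mm above the bench, over the -y wall
- module_a (a joint): how far this blue module stands proud of fully home, in m: 0 = fully seated (top level with the yellow rails, 50 mm above the bench); up to 0.016. It only slides straight up and down; stiff, about 6 N pushes it down, it stops hard at 0. Modules a, b and c look alike and can be in any of the three places
- module_a_top (a point): centre of this module's flat top, 46 (enclosure x) x 90 mm (enclosure y), a white label in its middle
- module_b (a joint): how far this blue module stands proud of fully home, in m: 0 = fully seated (top level with the yellow rails, 50 mm above the bench); up to 0.016. It only slides straight up and down; stiff, about 6 N pushes it down, it stops hard at 0. Modules a, b and c look alike and can be in any of the three places
- module_b_top (a point): centre of this module's flat top, 46 (enclosure x) x 90 mm (enclosure y), a white label in its middle
- module_c (a joint): how far this blue module stands proud of fully home, in m: 0 = fully seated (top level with the yellow rails, 50 mm above the bench); up to 0.016. It only slides straight up and down; stiff, about 6 N pushes it down, it stops hard at 0. Modules a, b and c look alike and can be in any of the three places
- module_c_top (a point): centre of this module's flat top, 46 (enclosure x) x 90 mm (enclosure y), a white label in its middle
- screwdriver: loose screwdriver 170 mm long lying on the bench beside the enclosure, origin under its middle, lies along x
- spool: loose green solder spool, 60 mm diameter, 42 mm tall, standing; origin under its centre
- alcohol: loose blue bottle, 68 mm diameter, 150 mm tall, standing; origin under its centre
- flux: loose small amber bottle, 44 mm diameter, 100 mm tall, standing; origin under its centre
- case: loose aluminium instrument case 160 x 35 x 22 mm lying along its x; origin under its centre
- pliers: loose pliers with red handles, 160 mm long, 15 mm high, jaws to its +x; origin under its middle

How it is judged:
By the outcome, as a careful person would: the job done as asked, in the order asked, and still so for the second after the job is handed in, with the robot touching nothing.
It also fails if it takes over 50 s, if anything falls off the work surface, if the arm or the gripper's body presses on something with over 40 N, if the wrist force passes 120 N, or if a joint passes its speed limit or range.

## Robot

A 6-joint arm with a two-finger parallel gripper is mounted at the origin on the work surface. World frame = base frame: x ahead of the robot, y to its left, z up, the work surface at z = 0. Lengths are in m, angles in rad, forces in N, time in s.
With the tool pointing down it reaches from about 0.25 to 0.775 m from the base axis. Payload 4 kg.
Tool frame: the origin (TCP) lies at the very end of the fingers, on their centre line; the grasp point (between the pads) lies 19 mm behind it; x points along the fingers, y is the direction in which the jaws open and shut, and the axes are right-handed (so a half turn about x gives the same grasp; the last joint's range is limited). The gripper opens to 94 mm and grips with 3 to 60 N. Pads are 16 mm wide; open, the fingers measure 119 mm over their backs; the gripper's body (75 mm by 177 mm) begins 78 mm behind the grasp point.
Start: joints at [1.132, 0.087, 1.371, -0, 1.684, -0.103], TCP at [0.181, 0.519, 0.206] pointing down, gripper open.
Joint ranges: [-3.1, 3.1], [-0.76, 2.03], [0.27, 2.55], [-1.08, 4.22], [0.17, 2.65], [-2.57, 2.57]. Speed limits (rad/s): [2.79, 2.79, 3.14, 3.14, 3.14, 3.14].

## Interface

Orientations are given as [roll, pitch, yaw] about the fixed x, y, z axes, in that order (R = Rz(yaw) Ry(pitch) Rx(roll)).
In Python, from bench import robot gives the robot as it stands.
- The arm moves only by the tool step_arm, never from a script. Its argument "commands" is a list that holds one entry, the list of rows, each a list of 4 numbers: the shift along the tool's x, y, z as a fraction of full scale, then the turn about the tool's x as a fraction of full scale. A call has 1 to 12 rows; each row is the pose to reach, as a shift and turn from the pose measured when the call began, along the tool's axes at that moment; what a row does not reach only later rows make up. Full scale, the value 1, is 20 cm for a shift and 60 degrees for a turn. A row lasts 1/12 s, in which the tool goes at most 41.7 mm and 7.16 degrees, less where a joint would pass 70% of its speed; a pose out of reach is approached as far as the arm can. A call with a number of a shift or a turn outside -1 to 1 is refused whole. A call with a gripper value outside its range is refused whole. "claw" is the opening in per cent of the stroke, from 0 (shut) to 100 (fully open), set as the call begins (left out, the last holds). The fingers move at their own pace and stop on an object; the grip force is fixed at half the most. Time passes only in rows, so rows that repeat a pose let the fingers close. It gives the time, the measured TCP pose, the force and the opening at its end, in the units of the state.
- robot.get_obs(): the state, without advancing time (a new reading comes with each control period).
- robot.snapshot(name): name is "side" or "top" or "wrist"; returns a dict with "img" (480x640x3 uint8, red, green, blue), "fx", "fy", "cx", "cy" (pixels), "R" (3x3) and "t" (3): a world point X has camera coordinates R X + t. Camera axes: x right, y down, z forward; pixel columns grow to the right and rows downward; lengths in m; the calibration is good to about 2 mm. A picture is of the moment at which its call begins. There is no depth.
- robot.close_job(): hands the job in, once; it reports no verdict.
The state is a dict: "time": time; "joint_positions": joint angles; "qvel": joint speeds; "joint_torque": joint torques, N m; "tool_pos": TCP position; "ee_rot": TCP orientation; "wrist_force": force on the tool from outside, world axes, zero at the start; "wrist_torque": the same for the moment, N m; "width": finger opening in m.
Only numpy, scipy, OpenCV 4.12 (cv2) and the standard library are available. Lean on these libraries where they do the work, as an engineer would, in place of code of your own. Each camera call takes 0.05 s, during which the arm holds its last target. There are 200 camera calls.

## Working session

There is one attempt and no reset: what is moved stays moved. The work goes in short steps, Python scripts to look and compute and a tool call to move; the robot and the scene stay as the last step left them, time stands still between calls to the robot, and variables do not carry over. Pictures are saved under pics/ and viewed, about 8 in all and at most 12, crops included, and the job is handed in when it is done.

Besides the shell and the picture viewer there is one more tool, called by a JSON object that holds its "name" and its "arguments". step_arm: Moves the arm, as the interface text tells. Its arguments: {"type":"object","properties":{"commands":{"type":"array","items":{"type":"array","items":{"type":"array","items":{"type":"number","minimum":-1,"maximum":1}}}},"claw":{"type":"number"}},"required":["commands"]}

```bash
mkdir -p pics; ls
python3 - <<'E'
from bench import robot
import cv2,pickle
o=robot.get_obs();print({k:o[k] for k in('time','tool_pos','ee_rot','wrist_force','width')})
S={n:robot.snapshot(n) for n in('side','top')}
pickle.dump(S,open('s0.pkl','wb'))
for n in S:
  cv2.imwrite(f'pics/{n}0.png',S[n]['img'][:,:,::-1]);print(n,S[n]['fx'],S[n]['cx'],S[n]['cy'],S[n]['R'],S[n]['t'])
E
```

```text
pics
{'time': 0.0, 'tool_pos': array([0.18100453, 0.51878404, 0.20430755]), 'ee_rot': array([-1.67924812,  1.56859909, -2.01501932]), 'wrist_force': array([ 0.70176411, -0.16026366,  0.1052973 ]), 'width': 0.09371772802599836}
side 473.26757718802514 312.63706204495094 235.32003497235803 [[-0.99764957 -0.06574739  0.01930342]
 [-0.05819016  0.66414631 -0.74533455]
 [ 0.03618351 -0.74470596 -0.66641113]] [0.58718838 0.05976771 1.30100059]
top 502.2117427767132 317.68533625226405 240.03903079496624 [[-0.00576677 -0.99997975 -0.0026912 ]
 [-0.98823415  0.00611033 -0.15282646]
 [ 0.15283981  0.00177822 -0.98824938]] [0.00479323 0.61494522 1.30637546]
```

View pics/side0.png

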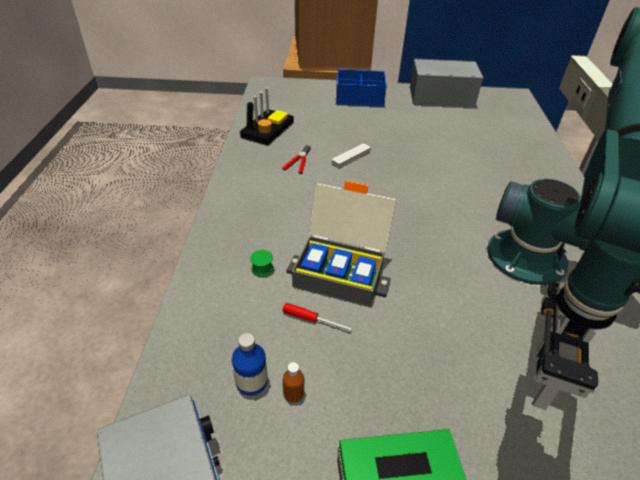

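View pics/top0.png

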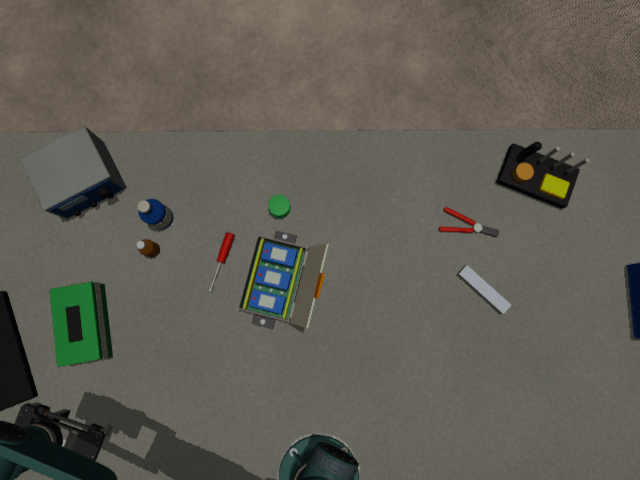

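The side view shows the box at about (338,270) with the lid standing upright and the orange tab at (356,187). In the top view the rails run along (250,280) and (292,285), the labels are at (279,255), (272,278) and (267,300), and the tab is at (319,286). The solder spool is at (279,206).

```bash
cat > h.py <<'E'
import numpy as np,cv2,pickle
from scipy.spatial.transform import Rotation as Ro
def ray(s,p):
    d=s['R'].T@np.array([(p[0]-s['cx'])/s['fx'],(p[1]-s['cy'])/s['fy'],1]);return -s['R'].T@s['t'],d
def plane(s,p,z):
    c,d=ray(s,p);return c+d*(z-c[2])/d[2]
def tri(s1,p1,s2,p2):
    (a,d),(b,e)=ray(s1,p1),ray(s2,p2);k=np.linalg.lstsq(np.c_[d,-e],b-a,rcond=None)[0]
    p,q=a+d*k[0],b+e*k[1];return (p+q)/2,np.linalg.norm(p-q)
def blobs(s,lo,hi,roi,amin=15):
    x0,y0,x1,y1=roi;h=cv2.cvtColor(np.ascontiguousarray(s['img']),cv2.COLOR_RGB2HSV)
    m=np.zeros(h.shape[:2],np.uint8);m[y0:y1,x0:x1]=cv2.inRange(h,lo,hi)[y0:y1,x0:x1]
    n,l,st,c=cv2.connectedComponentsWithStats(m)
    return [(c[i],st[i],cv2.minAreaRect(np.argwhere(l==i)[:,::-1].astype(np.float32))) for i in range(1,n) if st[i,4]>=amin]
E
python3 - <<'E'
from h import *
S=pickle.load(open('s0.pkl','rb'));np.set_printoptions(precision=4,suppress=True)
roi={'side':(285,175,400,305),'top':(232,230,335,335)}
col={'yellow':((22,120,90),(35,255,255)),'orange':((5,150,120),(17,255,255)),'white':((0,0,165),(180,60,255)),'blue':((100,120,60),(125,255,255))}
for n in S:
  for c in col:
    for b in blobs(S[n],*col[c],roi[n]):
      print(n,c,b[0],b[1][4],np.array(b[2][1]),'bb',b[1][:4],plane(S[n],b[0],.05)[:2])
      if c=='yellow':print([plane(S[n],p,.05)[:2].round(4).tolist() for p in cv2.boxPoints(b[2])])
E
```

```text
side yellow [349.4136 252.537 ] 324 [73.2329 13.5364] bb [309 240  72  29] [0.4888 0.0762]
[[0.6002, 0.0851], [0.5959, 0.0338], [0.4079, 0.0815], [0.4176, 0.1298]]
side yellow [333.4035 278.3439] 285 [78.339  3.638] bb [295 268  77  22] [0.5273 0.171 ]
[[0.6244, 0.1522], [0.6233, 0.1398], [0.4345, 0.1881], [0.437, 0.1997]]
side orange [355.5234 186.8785] 214 [23.3378  9.0213] bb [344 181  24  13] [ 0.4725 -0.2152]
side white [351.3488 216.6731] 4258 [81.9201 56.217 ] bb [309 182  88  70] [ 0.4845 -0.0708]
side white [314.7259 254.9778] 135 [13.0969 11.1566] bb [307 249  16  13] [0.578 0.093]
side white [338.8561 260.8345] 139 [12.6119 11.6417] bb [332 255  15  13] [0.5154 0.1091]
side white [363.3986 268.9231] 143 [12.0167 12.0167] bb [356 263  15  13] [0.4534 0.1326]
side blue [313.9687 258.3048] 351 [19.8273 28.8874] bb [300 244  28  28] [0.5792 0.1054]
side blue [338.7339 264.2456] 342 [20.8581 26.9215] bb [326 249  26  29] [0.5154 0.1213]
side blue [363.652  270.7335] 319 [20.373  25.9513] bb [351 256  25  29] [0.4528 0.1388]
top yellow [253.0442 273.0497] 181 [ 2.4478 72.2744] bb [243 238  21  71] [0.5266 0.1738]
[[0.4355, 0.2002], [0.6216, 0.1532], [0.6199, 0.1468], [0.4338, 0.1939]]
top yellow [292.1639 283.4208] 183 [ 2.4254 72.2756] bb [283 248  19  71] [0.4984 0.0695]
[[0.4083, 0.0953], [0.594, 0.0492], [0.5924, 0.0429], [0.4068, 0.0891]]
top blue [278.9005 254.0697] 402 [34.1975 17.7051] bb [261 242  36  25] [0.5772 0.1052]
top blue [273.0377 277.7513] 398 [34.1975 17.4626] bb [255 266  36  24] [0.5138 0.1204]
top blue [267.1219 301.3358] 402 [34.4401 17.4626] bb [249 289  37  25] [0.4516 0.1356]
```

Run:
```python
from h import *
from bench import robot
S=pickle.load(open('s0.pkl','rb'));np.set_printoptions(precision=4,suppress=True)
t=blobs(S['top'],(5,150,60),(17,255,255),(300,260,335,310),8)
for b in t: print(b[0],b[1])
s=blobs(S['side'],(5,150,120),(17,255,255),(285,175,400,305))[0]
P,e=tri(S['side'],s[0],S['top'],max(t,key=lambda b:b[1][4])[0]);print('tab',P,e)
C=np.array([.5125,.1217,0]);ey=np.array([-.261,-.965,0]);ex=np.array([-.965,.261,0])
H=C+.072*ey+[0,0,.056];d=P-H;print('hinge',H,'r',np.linalg.norm(d),'along x',d@ex,'ang',np.arctan2(d[2],-d@ey))
for n in S: 
  for b in blobs(S[n],(0,0,110),(180,90,255),{'side':(300,245,375,280),'top':(258,245,292,308)}[n]): print(n,b[0],b[1][4])
o=robot.get_obs();R=Ro.from_euler('xyz',o['ee_rot']).as_matrix();print(R)
print('tool delta to far module @z.12',R.T@(C-.064*ex-.01*ey+[0,0,.12]-o['tool_pos']), 'yaw err of tool y to ex deg',[np.degrees(np.arctan2(R[:,1]@np.cross([0,0,1],ex),R[:,1]@ex))])
```

```text
[318.2621 285.0485] [314 273  10  25 103]
tab [0.4845 0.     0.2046] 0.0013744759767486984
hinge [0.4937 0.0522 0.056 ] r 0.15775303416999473 along x -0.004706868891989796 ang 1.9120962484054316
side [301.5278 248.4722] 36
side [365.5682 246.7045] 88
side [314.6711 254.9463] 149
side [338.9868 260.8026] 152
side [363.3354 268.8481] 158
top [278.309  253.9213] 178
top [272.1923 277.1374] 182
top [266.3352 300.8939] 179
[[-0.0008  0.3295  0.9441]
 [-0.0018  0.9441 -0.3295]
 [-1.     -0.0019 -0.0002]]
tool delta to far module @z.12 [ 0.0848 -0.251   0.5069] yaw err of tool y to ex deg [np.float64(-94.1050879189804)]
```

{"name": "step_arm", "arguments": {"commands": [[[0, -0.5, 1, 0.75], [0, -0.5, 1, 0.75], [0, -0.5, 1, 0.75], [0, -0.5, 1, 0.75], [0, -0.5, 1, 0.75], [0, -0.5, 1, 0.75], [0, -0.5, 1, 0.75], [0, -0.5, 1, 0.75]]], "claw": 0}}

```text
time: 0.77
tool_pos: [0.3376, 0.3573, 0.204]
ee_rot: [-1.058, 1.568, -2.183]
wrist_force: [0.7, 0.1, -0.8]
width: 0.0441
```

```bash
cat >> h.py <<'E'
C=np.array([.5125,.1217,0]);ey=np.array([-.261,-.965,0]);ex=np.array([-.965,.261,0]);H=C+.072*ey+[0,0,.056]
def goto(P):
    from bench import robot
    o=robot.get_obs();R=Ro.from_euler('xyz',o['ee_rot']).as_matrix()
    a=np.degrees(np.arctan2(R[:,1]@np.cross([0,0,1],-ex),R[:,1]@-ex))
    np.set_printoptions(precision=4,suppress=True)
    print('t',o['time'],'pos',o['tool_pos'],'F',o['wrist_force'],'q',o['joint_positions'])
    for p in P: print('frac',R.T@(p-o['tool_pos'])/.2,'turn',a/60)
E
python3 - <<'E'
from h import *
S=pickle.load(open('s0.pkl','rb'))
for a,b in (((314.67,254.95),(278.31,253.92)),((338.99,260.8),(272.19,277.14)),((363.34,268.85),(266.34,300.89))): print(tri(S['side'],a,S['top'],b))
goto([C-.064*ex-.01*ey+[0,0,.1]])
E
```

```text
(array([0.57682679, 0.10576563, 0.06231464]), np.float64(0.0016422147145403081))
(array([0.51496097, 0.12151582, 0.06235111]), np.float64(0.0010624345642621356))
(array([0.45330083, 0.13707984, 0.05473563]), np.float64(0.0014157970916742941))
t 0.7667 pos [0.3376 0.3573 0.204 ] F [ 0.7376  0.1367 -0.7672] q [ 0.6989 -0.041   1.5044 -0.0008  1.681   0.2526]
frac [0.5211 0.5569 1.61  ] turn 0.6783374446836067
```

{"name": "step_arm", "arguments": {"commands": [[[0, 0.3, 1, 0.68], [0, 0.3, 1, 0.68], [0, 0.3, 1, 0.68], [0, 0.3, 1, 0.68], [0, 0.3, 1, 0.68], [0, 0.3, 1, 0.68], [0, 0.3, 1, 0.68], [0, 0.3, 1, 0.68]]]}}

```text
time: 1.43
tool_pos: [0.4777, 0.2032, 0.2037]
ee_rot: [-0.72, 1.567, -2.553]
wrist_force: [-0.2, 0.8, -0.3]
width: 0.0005
```

```bash
python3 -c "
from h import *
goto([C-.064*ex-.01*ey+[0,0,.1]])"
```

```text
t 1.4333 pos [0.4777 0.2032 0.2037] F [-0.243   0.8403 -0.3008] q [ 0.2937  0.0215  1.4432 -0.0011  1.6805  0.5561]
frac [0.5178 0.5951 0.2974] turn 0.0015750322028300525
```

{"name": "step_arm", "arguments": {"commands": [[[0.1, 0.595, 0.3, 0], [0.2, 0.595, 0.3, 0], [0.3, 0.595, 0.3, 0], [0.5, 0.595, 0.3, 0], [0.5, 0.595, 0.3, 0], [0.52, 0.595, 0.3, 0], [0.52, 0.595, 0.3, 0]]]}}

```text
time: 2.02
tool_pos: [0.575, 0.1156, 0.0977]
ee_rot: [-1.05, 1.563, -2.88]
wrist_force: [0.0, -0.5, 0.7]
width: 0.0005
```

```bash
python3 -c "
from h import *
goto([C-.064*ex-.01*ey+[0,0,.05],C-.01*ey+[0,0,.09],C+.064*ex-.01*ey+[0,0,.09]])"
```

```text
t 2.0167 pos [0.575  0.1156 0.0977] F [ 0.0365 -0.5005  0.6825] q [ 0.1025  0.2175  1.438  -0.0012  1.4935  0.3614]
frac [0.2387 0.0121 0.0014] turn 0.005106441335266156
frac [ 0.0408 -0.3091  0.0004] turn 0.005106441335266156
frac [ 0.0429 -0.629  -0.0013] turn 0.005106441335266156
```

{"name": "step_arm", "arguments": {"commands": [[[0.08, 0.01, 0, 0], [0.14, 0.01, 0, 0], [0.16, 0.01, 0, 0], [0.18, 0.01, 0, 0], [0.195, 0.01, 0, 0], [0.21, 0.01, 0, 0], [0.22, 0.01, 0, 0], [0.23, 0.01, 0, 0], [0.235, 0.01, 0, 0]]]}}

```text
time: 2.77
tool_pos: [0.5769, 0.1156, 0.0516]
ee_rot: [-1.183, 1.565, -3.012]
wrist_force: [-2.9, 2.1, 4.5]
width: 0.0004
```

{"name": "step_arm", "arguments": {"commands": [[[0.006, 0, 0, 0], [0.012, 0, 0, 0], [0.018, 0, 0, 0], [0.018, 0, 0, 0]]]}}

```text
time: 3.1
tool_pos: [0.577, 0.1156, 0.0502]
ee_rot: [-1.197, 1.565, -3.026]
wrist_force: [-5.2, 0.3, 11.5]
width: 0.0002
```

{"name": "step_arm", "arguments": {"commands": [[[0.015, 0, 0, 0], [0.03, 0, 0, 0], [0.045, 0, 0, 0], [0.045, 0, 0, 0]]]}}

```text
time: 3.43
tool_pos: [0.5772, 0.1157, 0.0498]
ee_rot: [-1.121, 1.568, -2.95]
wrist_force: [-17.4, 0.1, 35.7]
width: 0.0006
```

{"name": "step_arm", "arguments": {"commands": [[[-0.15, 0, 0, 0], [-0.2, -0.1, 0, 0], [-0.2, -0.32, 0, 0], [-0.15, -0.32, 0, 0], [-0.09, -0.32, 0, 0], [-0.06, -0.32, 0, 0], [-0.04, -0.32, 0, 0], [-0.02, -0.32, 0, 0], [-0.01, -0.32, 0, 0], [0, -0.32, 0, 0], [0.01, -0.32, 0, 0], [0.02, -0.32, 0, 0]]]}}

```text
time: 4.43
tool_pos: [0.5155, 0.1317, 0.0499]
ee_rot: [-0.978, 1.567, -2.807]
wrist_force: [-13.5, -2.8, 29.6]
width: 0.0007
```

{"name": "step_arm", "arguments": {"commands": [[[0.015, 0, 0, 0], [0.03, 0, 0, 0], [0.04, 0, 0, 0], [0.04, 0, 0, 0]]]}}

```text
time: 4.77
tool_pos: [0.5156, 0.1317, 0.0498]
ee_rot: [-0.941, 1.567, -2.771]
wrist_force: [-18.6, -3.2, 37.6]
width: 0.0007
```

Same hard stop. Now the near module.

{"name": "step_arm", "arguments": {"commands": [[[-0.15, 0, 0, 0], [-0.2, -0.1, 0, 0], [-0.2, -0.32, 0, 0], [-0.15, -0.32, 0, 0], [-0.09, -0.32, 0, 0], [-0.06, -0.32, 0, 0], [-0.04, -0.32, 0, 0], [-0.02, -0.32, 0, 0], [-0.01, -0.32, 0, 0], [0, -0.32, 0, 0], [0.01, -0.32, 0, 0], [0.02, -0.32, 0, 0]]]}}

```text
time: 5.77
tool_pos: [0.4545, 0.148, 0.0499]
ee_rot: [-0.777, 1.568, -2.607]
wrist_force: [-11.2, -3.2, 27.2]
width: 0.0004
```

{"name": "step_arm", "arguments": {"commands": [[[0.015, 0, 0, 0], [0.03, 0, 0, 0], [0.04, 0, 0, 0], [0.04, 0, 0, 0]]]}}

```text
time: 6.1
tool_pos: [0.4547, 0.1481, 0.0497]
ee_rot: [-0.693, 1.568, -2.523]
wrist_force: [-16.8, -3.5, 35.6]
width: 0.0004
```

{"name": "step_arm", "arguments": {"commands": [[[-0.2, 0, 0, 0], [-0.4, 0, 0, 0], [-0.6, 0, 0, 0], [-0.8, 0, 0, 0], [-0.95, 0, 0, 0], [-0.95, 0, 0, 0]]]}}

```text
time: 6.6
tool_pos: [0.4589, 0.149, 0.2489]
ee_rot: [1.96, 1.556, 0.131]
wrist_force: [0.5, 0.7, 0.5]
width: -0.0
```

Run:
```python
from h import *
from bench import robot
S={n:robot.snapshot(n) for n in('side','top','wrist')};pickle.dump(S,open('s1.pkl','wb'))
a=S['side']['img'][170:310,270:410];cv2.imwrite('pics/side1.png',cv2.resize(a,None,fx=4,fy=4)[:,:,::-1])
for n in S:
  for b in blobs(S[n],(0,0,110),(180,90,255),{'side':(300,245,375,280),'top':(258,245,292,308),'wrist':(0,0,1,1)}[n]): print(n,b[0],b[1][4])
# tool waypoints: behind lid
goto([C+.0*ex+.20*ey+[0,0,.25],C+.2*ey+[0,0,.17],C+.14*ey+[0,0,.17]])
```

```text
side [301.625 248.725] 40
side [365.22580645 246.74193548] 93
side [314.60416667 257.1875    ] 144
side [338.73333333 263.02      ] 150
side [363.3836478  268.82389937] 159
side [352.6 266.6] 15
top [278.63218391 254.25287356] 174
top [273.03125 277.0375 ] 160
top [269.15454545 301.13636364] 110
t 6.75 pos [0.4552 0.1483 0.2393] F [-0.0425 -0.9232 -0.7169] q [ 0.1972 -0.0748  1.4671 -0.001   1.7514  0.4556]
frac [-0.0518  0.3053  1.0551] turn 0.005318390358657295
frac [0.3482 0.3059 1.0543] turn 0.005318390358657295
frac [0.3476 0.3076 0.7544] turn 0.005318390358657295
```

View pics/side1.png

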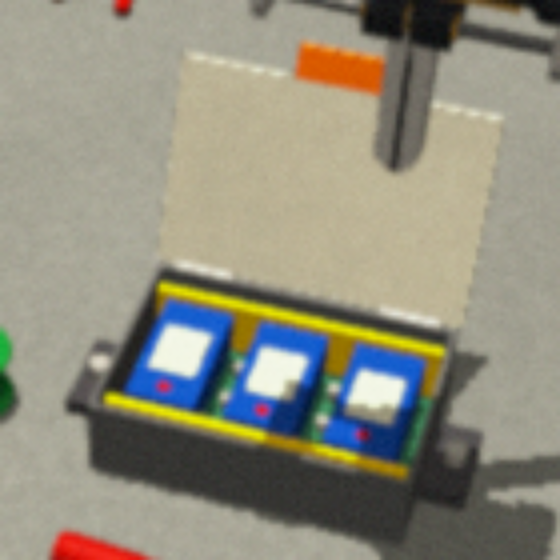

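Side view, 4x crop: the three module tops at (185,350), (278,372) and (375,395) are level with the rails. Far and middle labels dropped 2.2 px and the near one did not move. The tab is at (340,67). Next I take the gripper over the lid and behind it.

{"name": "step_arm", "arguments": {"commands": [[[-0.2, 0.1, 0, 0], [-0.2, 0.3, 0.2, 0], [-0.2, 0.306, 1, 0], [-0.2, 0.306, 1, 0], [-0.2, 0.306, 1, 0], [-0.2, 0.306, 1, 0], [-0.2, 0.306, 1, 0], [-0.2, 0.306, 1, 0], [0.0, 0.306, 1, 0], [0.2, 0.306, 1, 0], [0.35, 0.306, 1, 0], [0.35, 0.306, 1, 0]]]}}

```text
time: 7.75
tool_pos: [0.4579, -0.0578, 0.1603]
ee_rot: [-1.506, 1.551, 2.95]
wrist_force: [-1.5, 0.5, -1.5]
width: 0.0005
```

Run:
```python
from h import *
goto([C+.14*ey+[0,0,.17],C+.05*ey+[0,0,.17]]+[H-ey*(r*np.cos(a)-.0*np.sin(a))+np.array([0,0,r*np.sin(a)+.006*np.cos(a)]) for r,a in ((.13,1.2),(.13,.9),(.13,.6),(.13,.3),(.13,.1))])
```

```text
t 7.75 pos [ 0.4579 -0.0578  0.1603] F [-1.4663  0.5358 -1.5427] q [-0.2478 -0.0828  1.6306 -0.0011  1.6132  0.0087]
frac [-0.0494  0.0302 -0.2378] turn 0.0072550049626338535
frac [-0.05    0.0337 -0.6877] turn 0.0072550049626338535
frac [-0.0969  0.0337 -0.8131] turn 0.0072550049626338535
frac [-0.0083  0.0367 -0.9817] turn 0.0072550049626338535
frac [ 0.1276  0.0403 -1.1142] turn 0.0072550049626338535
frac [ 0.2984  0.0443 -1.1989] turn 0.0072550049626338535
frac [ 0.4244  0.047  -1.2248] turn 0.0072550049626338535
```

{"name": "step_arm", "arguments": {"commands": [[[-0.05, 0.03, -0.1, 0], [-0.05, 0.03, -0.2, 0], [-0.05, 0.03, -0.28, 0], [-0.05, 0.03, -0.36, 0], [-0.05, 0.03, -0.44, 0], [-0.05, 0.03, -0.52, 0], [-0.05, 0.03, -0.6, 0], [-0.05, 0.03, -0.68, 0], [-0.07, 0.03, -0.75, 0], [-0.09, 0.035, -0.81, 0]]]}}

```text
time: 8.58
tool_pos: [0.5059, 0.0986, 0.1787]
ee_rot: [-1.445, 1.551, 3.013]
wrist_force: [-0.6, -2.5, -0.1]
width: 0.0004
```

Run:
```python
from h import *
from bench import robot
s=robot.snapshot('side')
a=s['img'][150:310,250:410];cv2.imwrite('pics/side2.png',cv2.resize(a,None,fx=3.5,fy=3.5)[:,:,::-1])
goto([H-ey*(r*np.cos(a)-.0*np.sin(a))+np.array([0,0,r*np.sin(a)+.006*np.cos(a)]) for r,a in ((.13,1.2),(.13,.9),(.13,.6),(.13,.3),(.13,.1))])
```

```text
t 8.6333 pos [0.5072 0.1005 0.1798] F [0.2002 1.1964 0.5518] q [0.0814 0.0326 1.479  0.0068 1.6464 0.335 ]
frac [ 0.0024 -0.0024  0.0154] turn 0.010493744483561582
frac [ 0.0914  0.0011 -0.153 ] turn 0.010493744483561582
frac [ 0.2275  0.0049 -0.2852] turn 0.010493744483561582
frac [ 0.3986  0.0089 -0.3695] turn 0.010493744483561582
frac [ 0.5246  0.0114 -0.3952] turn 0.010493744483561582
```

View pics/side2.png

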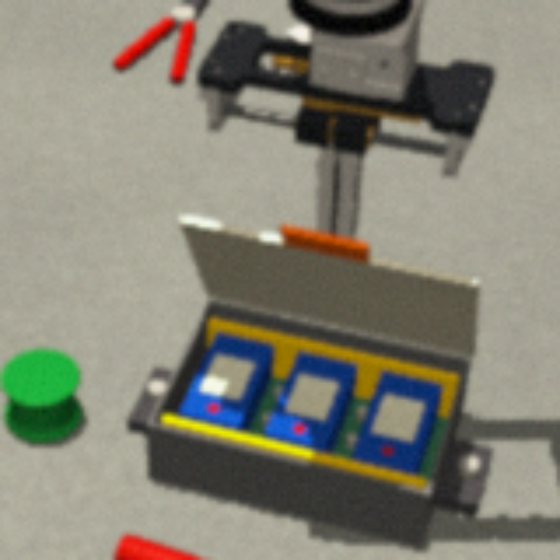

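The side crop shows the lid tilted over the box with the tab at (325,243) and the fingers behind it. I follow the arc down.

{"name": "step_arm", "arguments": {"commands": [[[0.02, 0, -0.05, 0], [0.05, 0, -0.1, 0], [0.09, 0, -0.15, 0], [0.13, 0, -0.2, 0], [0.17, 0, -0.24, 0], [0.21, 0, -0.275, 0], [0.25, 0.005, -0.3, 0], [0.3, 0.005, -0.33, 0], [0.35, 0.005, -0.355, 0], [0.4, 0.01, -0.37, 0], [0.44, 0.01, -0.38, 0], [0.48, 0.01, -0.38, 0]]]}}

```text
time: 9.63
tool_pos: [0.5267, 0.175, 0.0829]
ee_rot: [-1.692, 1.553, 2.767]
wrist_force: [0.2, 0.9, 2.2]
width: 0.0003
```

Run:
```python
from h import *
goto([H-ey*.13+np.array([0,0,.006])])
```

```text
t 9.6333 pos [0.5267 0.175  0.0829] F [0.239  0.8912 2.1552] q [0.2123 0.1647 1.5307 0.0101 1.4613 0.4638]
frac [ 0.1045  0.0033 -0.0139] turn 0.010887004540178241
```

{"name": "step_arm", "arguments": {"commands": [[[0.02, 0, -0.01, 0], [0.04, 0, -0.01, 0], [0.06, 0, -0.01, 0], [0.08, 0, -0.01, 0], [0.09, 0, -0.01, 0], [0.1, 0, -0.01, 0], [0.11, 0, -0.01, 0], [0.12, 0, -0.01, 0], [0.12, 0, -0.01, 0]]]}}

```text
time: 10.38
tool_pos: [0.5272, 0.1773, 0.0621]
ee_rot: [-1.764, 1.554, 2.696]
wrist_force: [-4.6, -0.3, 13.4]
width: 0.0003
```

{"name": "step_arm", "arguments": {"commands": [[[0.015, 0, 0, 0], [0.03, 0, 0, 0], [0.04, 0, 0, 0], [0.04, 0, 0, 0]]]}}

```text
time: 10.72
tool_pos: [0.5274, 0.1774, 0.0617]
ee_rot: [-1.848, 1.556, 2.612]
wrist_force: [-12.0, -2.1, 29.0]
width: 0.0009
```

{"name": "step_arm", "arguments": {"commands": [[[-0.2, 0, 0, 0], [-0.4, 0, 0, 0], [-0.6, 0, 0, 0], [-0.6, 0, 0, 0], [-0.6, 0, 0, 0], [-0.6, 0, 0, 0]]]}}

```text
time: 11.22
tool_pos: [0.5286, 0.1761, 0.1812]
ee_rot: [-1.804, 1.556, 2.656]
wrist_force: [-1.0, -0.1, -0.6]
width: 0.0004
```

Run:
```python
from h import *
from bench import robot
S={n:robot.snapshot(n) for n in('side','top')};s=S['side']
a=s['img'][100:340,200:440];cv2.imwrite('pics/side3.png',cv2.resize(a,None,fx=2.5,fy=2.5)[:,:,::-1])
cv2.imwrite('pics/top3.png',S['top']['img'][:,:,::-1])
B={n:max(blobs(S[n],(5,150,60),(17,255,255),r),key=lambda b:b[1][4]) for n,r in(('side',(290,240,390,330)),('top',(225,240,300,320)))}
goto([]);print(B['side'][0],B['top'][0],'tab tri',tri(S['side'],B['side'][0],S['top'],B['top'][0]),'expected',H-.156*ey+[0,0,.003])
```

```text
Traceback (most recent call last):
ValueError: max() iterable argument is empty
```

View pics/side3.png

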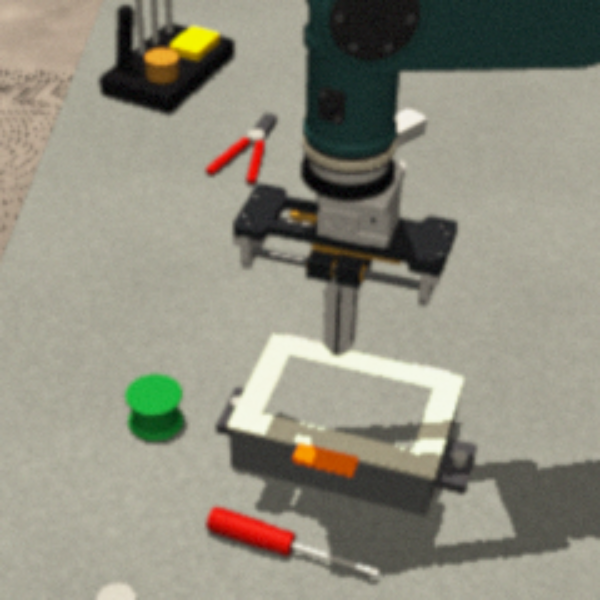

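View pics/top3.png

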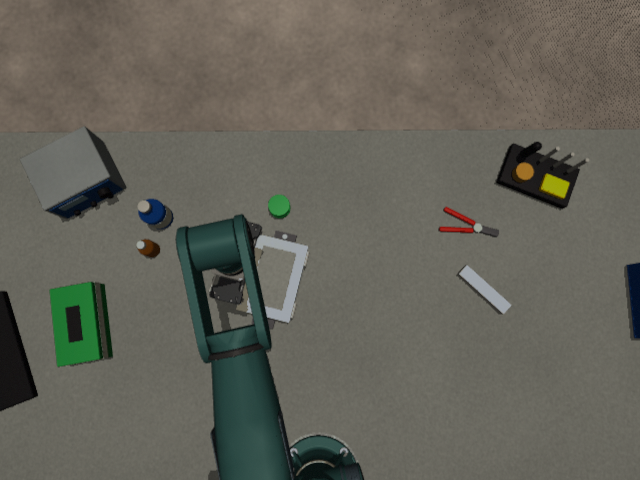

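The lid lies flat on the rim, with the tab at (325,459) in the side crop. The spool, screwdriver, bottles, pliers and case are at their old pixels. One numeric check of the tab before I hand in.

Run:
```python
from h import *
from bench import robot
s=robot.snapshot('side')
b=max(blobs(s,(3,130,60),(20,255,255),(290,240,390,330)),key=lambda b:b[1][4])
goto([]);print(b[0],b[1][4],'tab@.059',plane(s,b[0],.059),'expected',H-.156*ey+[0,0,.003])
S0=pickle.load(open('s0.pkl','rb'))['side']
for n,lo,hi,r in(('spool',(50,120,60),(75,255,255),(240,240,285,285)),('driver',(0,150,80),(4,255,255),(275,295,330,330))):
  print(n,[max(blobs(q,lo,hi,r),key=lambda b:b[1][4])[0] for q in(S0,s)])
robot.close_job()
```

```text
t 11.3667 pos [0.5276 0.1761 0.1789] F [0.1284 0.0818 1.0318] q [0.214  0.1191 1.3886 0.0097 1.6498 0.4672]
[329.7292 283.7042] 240 tab@.059 [0.5356 0.1977 0.059 ] expected [0.5344 0.2028 0.059 ]
spool [array([261.2   , 262.2174]), array([261.3284, 262.44  ])]
driver [array([299.4236, 311.7925]), array([299.4813, 311.8271])]
the job is handed in; nothing more can be done
```

I pressed all three modules down to their hard stop, then swung the lid over and pressed it closed. The job was handed in at about 11.4 s, with the gripper clear of everything at about 0.18 m.

- **Modules:** the fingertip stopped at 49.7–49.8 mm on each one, against a target of 50 mm, with 36–38 N on it. In the pictures, the far and middle modules dropped about 2 px to rail level. The near one did not move, so it was already home.
- **Lid:** the fingertip stopped at 61.7 mm on the lid's top under 29 N, and a closed lid should be at 62 mm. The side view shows it lying flat on the rim.
- **Loose things:** the spool and screwdriver stayed within 0.3 px of where they started. The bottles, pliers and case look unmoved.
- **Checks that failed or disagreed:**
  - The side camera put the tab about 5 mm off in y from where a closed lid should have it. That camera had already read about 3 mm off in the same direction at the rail, so I relied on the contact height.
  - The planned two-view check of the tab did not run, because it was not found in both views. The arm was covering it from above.

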